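# Snap the build plate into the leaning drip bracket

## Robot

A 6-joint arm with a two-finger parallel gripper is mounted at the origin on a cart in front of the work surface, level with it; the furniture and walls round the work are solid. World frame = base frame: x ahead of the robot, y to its left, z up, the work surface at z = 0. Lengths are in m, angles in rad, forces in N, time in s.
With the tool pointing down it reaches from about 0.325 to 0.775 m from the base axis. Payload 5.5 kg.
Tool frame: the origin (TCP) lies midway between the tips of the shut fingers; the grasp point (between the pads) lies 19 mm behind it; z points along the fingers, x is the direction in which the jaws open and shut, and the axes are right-handed (so a half turn about z gives the same grasp; the last joint's range is limited). The gripper opens to 85 mm and grips with 20 to 120 N. Pads are 22 mm wide; open, the fingers measure 114 mm over their backs; the gripper's body (76 mm by 85 mm) begins 54 mm behind the grasp point. The pads swing forward as they close: fully open they stand 13 mm farther back than shut.
Start: joints at [1.174, 0.091, 1.231, -0, 1.82, -0.057], TCP at [0.2, 0.566, 0.231] pointing down, gripper open.
Joint ranges: [-2.87, 2.87], [-0.86, 2.18], [0.17, 2.46], [-1.51, 4.65], [0.06, 2.69], [-2.65, 2.65]. Speed limits (rad/s): [2.57, 2.57, 3.01, 3.14, 3.14, 3.14].

## Interface

Orientations are given as a 3x3 rotation matrix whose columns are the frame's x, y, z axes.
In Python, from station import r, vision, workorder gives the robot as it stands. The module is installed in compiled form; this text tells all that it offers.
- The arm moves only by the tool play_rows, never from a script. Its argument "increments" is a list of rows, each an object with "grip": the opening, from 0 (shut) to 1 (fully open); "dp": the shift along the tool's x, y, z in mm, a list of three; "roll": the turn about the tool's z in rad. In form: [{"grip": grip, "dp": [dx, dy, dz], "roll": roll}, ...]. A call has 1 to 5 rows; each row is the pose to reach, as a shift and turn from the pose commanded when the call began, along the tool's axes at that moment; what a row does not reach only later rows make up. A row lasts 1/8 s, in which the tool goes at most 62.5 mm and 10.7 degrees, less where a joint would pass 70% of its speed; a pose out of reach is approached as far as the arm can. A call with a gripper value outside its range is refused whole. The fingers move at their own pace and stop on an object; the grip force is fixed at half the most. Time passes only in rows, so rows that repeat a pose let the fingers close. It gives the time, the measured TCP pose, the force and the opening at its end, in the units of the state.
- r.state(): the state, without advancing time (a new reading comes with each control period).
- vision.grab_frame(name): name is "scene" or "top"; returns (picture, depth): 400x640x3 uint8, red, green, blue; 400x640 float32, m along the optical axis (not along the pixel's ray), 0 where there is no reading.
- vision.camera_model(name): a dict with "mtx" (3x3 intrinsics, pixels), "world_from_camera" (4x4, takes a point from camera to world coordinates). Camera axes: x right, y down, z forward; pixel columns grow to the right and rows downward; lengths in m; the calibration is good to about 2 mm. A picture is of the moment at which its call begins. camera_model takes no time and is no camera call.
- workorder.close_job(): hands the job in, once; it reports no verdict.
The state is a dict: "time_s": time; "joints": joint angles; "dq": joint speeds; "effort": joint torques, N m; "eef_pos": TCP position; "tcp_rot": TCP orientation; "wrist_force": force on the tool from outside, world axes, zero at the start; "ft_torque": the same for the moment, N m; "gripper_width": finger opening in m.
Only numpy, scipy, OpenCV 4.12 (cv2) and the standard library are available. Lean on these libraries where they do the work, as an engineer would, in place of code of your own. Each camera call takes 0.05 s, during which the arm holds its last target. There are 200 camera calls.

## Task

Hang up the printer's build plate to drip off: lift it by its black grip bar from the bench, bring it square to the leaning grey cradle of the drip bracket, and press its two ears into the spring-clip slots until all clips have snapped over the ears and the plate lies flat on the seat. The cradle is spring-mounted and gives way under the push, so feel your way: push firmly enough to make the clips snap, but do not drive the cradle down onto its hard stop. Let go, and leave the jar, the flask and the vial where they stand.

Things in the scene. Friction and masses are not known exactly. Their poses are not given: they have to be found in the camera images.
- plate_grip (a point): Build plate, lying flat: aluminium, 70 mm (x) by 100 mm (y), 6 mm thick, about 0.2 kg, the same turned half round about z. A black grip bar 16 mm (x) by 40 mm (y) stands on its middle up to 40 mm above the plate's underside; its foot (6 to 10 mm up) is a wider skirt, 28 by 54 mm. Point: on the bar's centre line, 22 mm above the underside; z points up out of the plate on the bar's side.
- ear_a (a point): Middle of the plate's ear at its +y end, half-way up the ear's thickness. Each ear is 20 mm wide (x), 6 mm thick with rounded long edges, its underside level with the plate's, and sticks out 14 mm, so the plate is 128 mm over the ears.
- ear_b (a point): Middle of the plate's other, equal ear, at its -y end.
- seat (a point): Grey plastic cradle of the drip bracket, seat centre, about 92 mm above the bench. z: seat normal, leaning 30 deg from vertical to the bracket's front (robot's side); y: from slot to slot; x: up the slope. Seated, the plate's underside lies on the seat, its y along the seat's y (either way round), its plate_grip point 22 mm from here along z. Plate turned so, it goes in straight along -z.
- slot_a (a point): Slot at the seat's +y end, for one ear, open along the seat's +z. Point: middle of the slot, 22 mm above the seat, where the walls end and flared mouths begin (up to 32 mm above the seat). 23 mm between its walls (x); 131 mm between the outer cheeks of both slots (y). Two brass spring clips in it, on the two x sides, reach 2 mm over the ear's edges.
- slot_b (a point): Equal slot at the seat's -y end. Clips: the ears meet them with the plate about 10 mm above the seat; driving the plate past all four takes some 8 to 15 N together; at about 5 mm they snap over the ears, draw the plate onto the seat and hold it. A plate not pushed that far stands proud on the clips.
- cradle (a joint): How far (m) the spring-mounted cradle has been pushed down along its own -z from rest (0). It gives way about 5 mm for every 3 N (after the first 3 N), also while the plate still stands on the clips, up to a hard stop at 0.032 (about 22 N); let go, it comes back up. The seat and slot poses are its present ones.
- amber_jar_mid (a point): Bystander: brown glass jar with a black cap, 52 mm across, 82 mm tall; the point is its centre half-way up.
- flask_mid (a point): Bystander: clear conical glass flask with something pink in it, 64 mm across, 106 mm tall; the point is its centre half-way up.
- vial_mid (a point): Bystander: small glass vial with a red cap, 22 mm across, 48 mm tall; the point is its centre half-way up.
There are look-alikes about, which are no part of the job. Of the things that look like the part that bears plate_grip, the smaller one is meant.

How it is judged:
At the end, for the whole second after the job is handed in: The plate lies flat on the cradle's seat with both ears under their clips, bar side out: its plate_grip point is 22 mm (within 2.5 mm) above the seat point along the seat's normal and within 5 mm of it in the seat's x and y, and the plate is parallel to the seat within 0.04 rad (z of plate_grip in the frame of seat between 0.0195 and 0.0245 m and x of plate_grip in the frame of seat between -0.005 and 0.005 m and y of plate_grip in the frame of seat between -0.005 and 0.005 m and angle between the z axis of plate_grip and the z axis of seat, either way round below 0.04 rad and angle between plate_grip's own z axis and vertical below 0.8 rad); the robot touches nothing.
It fails at once if the cradle is driven down onto its hard stop (value of joint cradle above 0.031 m).
It fails at once if the jar, the flask or the vial is shifted by more than 3 cm (distance of any of amber_jar_mid, flask_mid, vial_mid from where it was at the start of the episode above 0.03 m).
It also fails if it takes over 42 s, if anything falls off the work surface, if the arm or the gripper's body presses on something with over 40 N, if the wrist force passes 120 N, or if a joint passes its speed limit or range.

## Working session

There is one attempt and no reset: what is moved stays moved. The work goes in short steps, Python scripts to look and compute and a tool call to move; the robot and the scene stay as the last step left them, time stands still between calls to the robot, and variables do not carry over. Pictures are saved under pics/ and viewed, about 8 in all and at most 12, crops included, and the job is handed in when it is done.

Besides the shell and the picture viewer there is one more tool, called after ">>>" as name([rows], argument=value, ...), one row to a line, values as JSON. play_rows: Moves the arm, as the interface text tells. Its arguments: {"type":"object","properties":{"increments":{"type":"array","items":{"type":"object","properties":{"grip":{"type":"number"},"dp":{"type":"array","items":{"type":"number"}},"roll":{"type":"number"}}}}},"required":["increments"]}

```bash
mkdir -p pics; cat > h.py <<'E'
import numpy as np, cv2
from station import r, vision, workorder
def grab(n):
    im,d=vision.grab_frame(n); m=vision.camera_model(n)
    return im,d,np.array(m["mtx"]),np.array(m["world_from_camera"])
def cloud(d,K,T):
    v,u=np.mgrid[:d.shape[0],:d.shape[1]]
    P=np.stack([(u-K[0,2])/K[0,0]*d,(v-K[1,2])/K[1,1]*d,d],-1)
    W=P@T[:3,:3].T+T[:3,3]; W[d==0]=np.nan
    return W
def save(im,f): cv2.imwrite('pics/'+f,im[...,::-1])
E
python3 - <<'E'
from h import *
for n in("scene","top"):
    im,d,K,T=grab(n); save(im,n+'0.png'); np.savez(n+'0.npz',im=im,d=d,K=K,T=T); print(n,T.round(3).tolist(),K[0,0],(d>0).mean())
E
```

```text
scene [[0.624, -0.373, 0.687, -0.435], [-0.781, -0.274, 0.561, -0.704], [-0.021, -0.886, -0.462, 0.689], [0.0, 0.0, 0.0, 1.0]] 501.48943628198293 0.99613671875
top [[-0.013, -0.992, 0.123, 0.355], [-1.0, 0.011, -0.019, 0.038], [0.017, -0.123, -0.992, 1.286], [0.0, 0.0, 0.0, 1.0]] 406.7526266887276 0.99604296875
```

View pics/scene0.png

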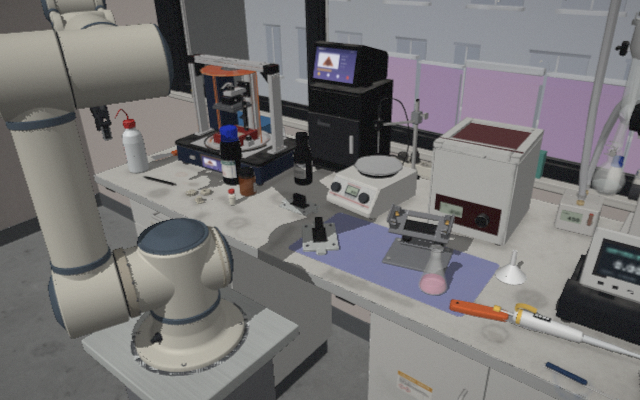

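View pics/top0.png

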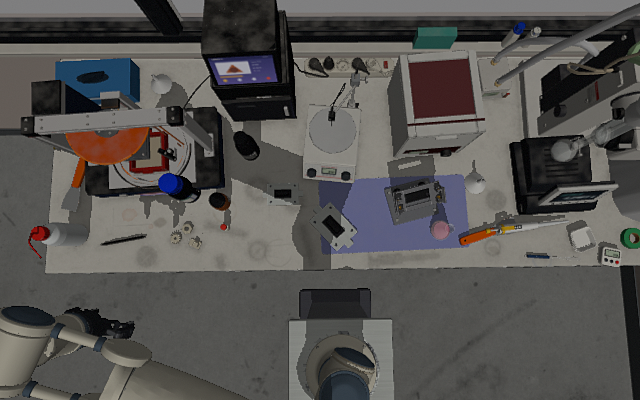

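Two plates lie on the bench, at top-view (332,227) and (283,193). The cradle is at (416,200), the flask at (441,229), the jar near (218,200) and the vial near (224,227). Next I measure them.

```bash
python3 - <<'E'
from h import *
z=np.load('top0.npz'); im,d,K,T=[z[k] for k in('im','d','K','T')]
W=cloud(d,K,T)
a=cv2.resize(im[165:255,250:470],None,fx=3.6,fy=3.6,interpolation=cv2.INTER_CUBIC)
z2=np.load('scene0.npz'); b=cv2.resize(z2['im'][175:300,270:480],(792,471),interpolation=cv2.INTER_CUBIC)[:270+200]
a=a[:, :792]; save(cv2.convertScaleAbs(a,alpha=1.5),'c_top.png'); save(cv2.convertScaleAbs(b,alpha=1.4),'c_sc.png')
Ws=cloud(z2['d'],z2['K'],z2['T'])
for nm,X,im_ in(('top',W,im),('sc',Ws,z2['im'])):
    g=im_.max(-1).astype(int)
    for lo,hi in(((.3,-.05),(.6,.17)),):
        m=(X[...,2]>.025)&(X[...,2]<.05)&(X[...,0]>.3)&(X[...,0]<.62)&(X[...,1]>-.08)&(X[...,1]<.2)&(g<70)
        n,l,s,c=cv2.connectedComponentsWithStats(m.astype(np.uint8))
        for i in range(1,n):
            if s[i,4]>15:
                p=X[l==i]; q=cv2.minAreaRect((p[:,:2]*1000).astype(np.float32)); print(nm,c[i].round(),s[i,4],p.mean(0).round(3),np.round(q[0],1),np.round(q[1],1),q[2], np.percentile(p[:,2],[5,50,95]).round(4))
    m=(X[...,2]>.003)&(X[...,2]<.012)&(X[...,0]>.3)&(X[...,0]<.62)&(X[...,1]>-.08)&(X[...,1]<.2)
    n,l,s,c=cv2.connectedComponentsWithStats(m.astype(np.uint8))
    for i in range(1,n):
        if s[i,4]>150:
            p=X[l==i]; q=cv2.minAreaRect((p[:,:2]*1000).astype(np.float32)); print(nm,'pl',c[i].round(),s[i,4],p.mean(0).round(3),np.round(q[0],1),np.round(q[1],1),q[2])
E
```

```text
top [281. 192.] 75 [0.539 0.176 0.039] [540.  176.2] [15.2 37.8] 0.8544646501541138 [0.0294 0.04   0.0449]
top pl [288. 194.] 422 [0.539 0.159 0.007] [537.4 156.6] [78.  86.8] 1.9520703554153442
top pl [334. 225.] 1067 [0.438 0.013 0.008] [435.5   6.2] [204.1 148.9] 20.304950714111328
sc [299. 197.] 73 [0.539 0.171 0.033] [540.3 173.5] [44.3 19.4] 84.14599609375 [0.026  0.0346 0.0387]
sc [319. 229.] 85 [0.422 0.003 0.039] [432.4  11.3] [50.1 18.9] 45.075218200683594 [0.0263 0.0394 0.0498]
sc pl [303. 207.] 191 [0.537 0.155 0.005] [541.1 154.2] [72.9 91.4] 0.6109029054641724
sc pl [319. 239.] 783 [0.426 0.005 0.007] [433.5  11.1] [160.8  90.1] 41.912445068359375
```

View pics/c_top.png

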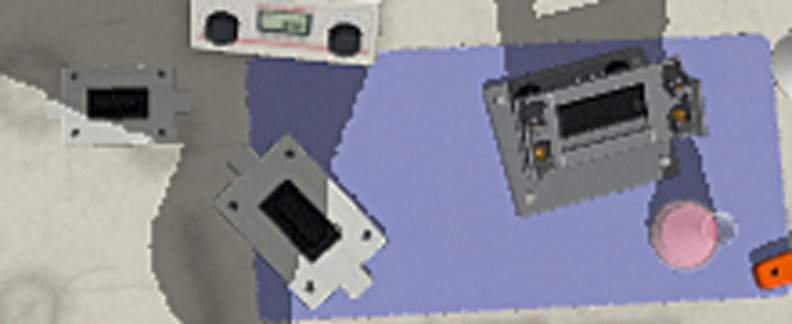

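View pics/c_sc.png

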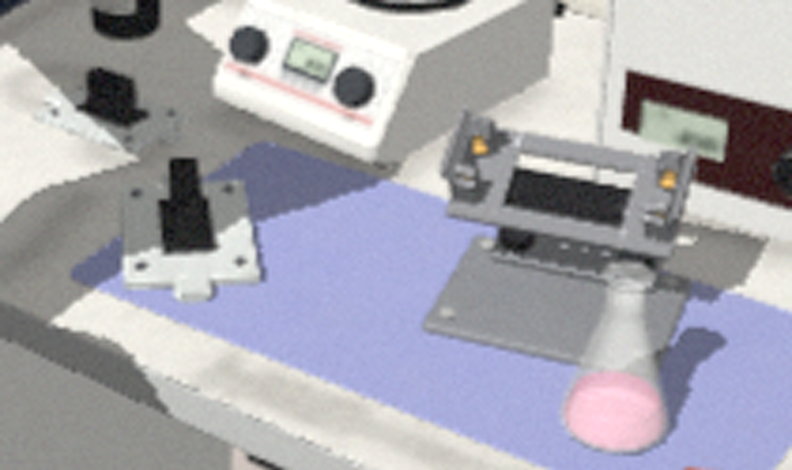

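Bar sizes: 15×38 mm at (0.540, 0.175), which is the smaller, 100 mm plate and so the one meant, and about 50 mm at (0.43, 0.01), which is the decoy. Next I measure the cradle pose and the clearances.

```bash
python3 - <<'E'
from h import *
s=r.state(); print(s['eef_pos'],np.round(s['tcp_rot'],3).tolist(),s['gripper_width'],s['wrist_force'])
C=[]
for nm in('top','scene'):
    z=np.load(nm+'0.npz'); im,d,K,T=[z[k] for k in('im','d','K','T')]; W=cloud(d,K,T)
    m=(W[...,2]>.05)&(W[...,2]<.2)&(W[...,0]>.4)&(W[...,0]<.6)&(W[...,1]>-.3)&(W[...,1]<-.1)
    hsv=cv2.cvtColor(im,cv2.COLOR_RGB2HSV); 
    g=m&(hsv[...,1]<60)
    p=W[g]; print(nm,'all',g.sum(),p.min(0).round(3),p.max(0).round(3))
    # RANSAC plane with normal ~30deg
    rng=np.random.default_rng(0); best=None
    for _ in range(3000):
        a,b,c=p[rng.choice(len(p),3,False)]; n=np.cross(b-a,c-a); L=np.linalg.norm(n)
        if L<1e-6: continue
        n/=L; n*=np.sign(n[2]) or 1
        if not .80<n[2]<.92 or n[0]>0: continue
        k=np.abs((p-a)@n)<.002
        if best is None or k.sum()>best[0].sum(): best=(k,n,a)
    k=best[0]; q=p[k]; c0=q.mean(0); n=np.linalg.svd(q-c0)[2][2]; n*=np.sign(n[2])
    print('plane',k.sum(),c0.round(4),n.round(3),'tilt',np.degrees(np.arccos(n[2])).round(1),'az',np.degrees(np.arctan2(n[1],n[0])).round(1))
    br=m&(hsv[...,1]>110)&(hsv[...,0]>8)&(hsv[...,0]<30)
    nn,l,st,cc=cv2.connectedComponentsWithStats(br.astype(np.uint8))
    for i in range(1,nn): print('brass',cc[i].round(1),st[i,4],W[l==i].mean(0).round(4))
    for y in(.45,.3,.18,.1,0,-.1,-.2,-.3): 
        print(y,[round(float(np.nanmax(np.where((abs(W[...,1]-y)<.05)&(abs(W[...,0]-x)<.05),W[...,2],-1))),2) for x in(.35,.45,.55,.65,.75)])
E
```

```text
[0.19983487 0.56546798 0.23024883] [[0.333, 0.943, -0.001], [0.943, -0.333, -0.002], [-0.002, -0.0, -1.0]] 0.08548771872988842 [ 0.23900562  0.34681799 -0.15603011]
top all 948 [ 0.459 -0.3    0.071] [ 0.559 -0.156  0.136]
plane 353 [ 0.5145 -0.231   0.0941] [-0.484 -0.119  0.867] tilt 29.9 az -166.2
brass [438. 189.] 1 [ 0.5341 -0.2918  0.1102]
brass [438.4 196.7] 9 [ 0.5133 -0.2962  0.0956]
brass [399.5 207.5] 8 [ 0.482  -0.1785  0.099 ]
0.45 [0.02, 0.02, 0.34, 0.37, 0.1]
0.3 [0.01, 0.06, 0.09, 0.17, 0.43]
0.18 [0.01, 0.01, 0.05, 0.01, 0.42]
0.1 [0.01, 0.02, 0.09, 0.12, 0.41]
0 [0.02, 0.06, 0.09, 0.12, 0.31]
-0.1 [0.01, 0.01, 0.07, 0.11, 0.12]
-0.2 [0.01, 0.14, 0.13, 0.25, 0.26]
-0.3 [0.05, 0.12, 0.13, 0.25, 0.25]
scene all 1421 [ 0.459 -0.3    0.067] [ 0.559 -0.163  0.13 ]
plane 521 [ 0.5115 -0.2318  0.088 ] [-0.493 -0.136  0.859] tilt 30.8 az -164.6
brass [396.7 213.3] 10 [ 0.5024 -0.1755  0.1065]
brass [446.8 222.4] 12 [ 0.5325 -0.2916  0.1067]
0.45 [0.02, 0.01, 0.34, 0.36, 0.1]
0.3 [0.0, 0.08, 0.08, 0.17, 0.42]
0.18 [0.0, 0.0, 0.04, 0.0, 0.41]
0.1 [0.0, 0.01, 0.08, 0.12, 0.4]
0 [0.01, 0.05, 0.09, 0.12, 0.31]
-0.1 [0.0, 0.01, 0.08, 0.12, 0.25]
-0.2 [0.0, 0.13, 0.13, 0.25, 0.25]
-0.3 [0.05, 0.11, 0.13, 0.25, 0.25]
```

>>> play_rows([
  {"grip": 0.6,"dp": [0,0,-60],"roll": 0},
  {"grip": 0.6,"dp": [0,0,-120],"roll": 0},
  {"grip": 0.6,"dp": [0,0,-180],"roll": 0},
  {"grip": 0.6,"dp": [0,0,-240],"roll": 0},
  {"grip": 0.6,"dp": [0,0,-300],"roll": 0},
])

```text
time_s: 0.72
eef_pos: [0.1994, 0.5638, 0.5186]
tcp_rot: [[0.333, 0.943, 0.002], [0.943, -0.333, 0.005], [0.005, 0.0, -1.0]]
wrist_force: [0.8, 0.4, 1.1]
gripper_width: 0.0513
```

Brackets: seat normal tilt 30°, azimuth about −165.5°. The tool can only shift and roll, so I need to know what an out-of-reach command does to the tilt. I test that high up, in free air.

>>> play_rows([
  {"grip": 0.6,"dp": [0,0,-60],"roll": 0},
  {"grip": 0.6,"dp": [0,0,-120],"roll": 0},
  {"grip": 0.6,"dp": [0,0,-180],"roll": 0},
  {"grip": 0.6,"dp": [0,0,-240],"roll": 0},
  {"grip": 0.6,"dp": [0,0,-300],"roll": 0},
])

```text
time_s: 1.35
eef_pos: [0.1712, 0.4841, 0.5962]
tcp_rot: [[0.333, 0.943, 0.012], [0.942, -0.333, 0.033], [0.035, 0.0, -0.999]]
wrist_force: [-0.1, 0.1, -0.4]
gripper_width: 0.0512
```

```bash
python3 -c "
from h import *
s=r.state(); print(s['joints'],s['eef_pos'],np.round(s['tcp_rot'],3).tolist())"
```

```text
[ 1.16315433  0.36422788  0.169929    0.0041915   2.57260733 -0.06429147] [0.17119284 0.48413796 0.59623118] [[0.333, 0.943, 0.012], [0.942, -0.333, 0.033], [0.035, 0.0, -0.999]]
```

>>> play_rows([
  {"grip": 0.6,"dp": [0,0,60],"roll": 0},
  {"grip": 0.6,"dp": [0,0,100],"roll": 0},
  {"grip": 0.6,"dp": [0,0,100],"roll": 0},
])

```text
time_s: 1.72
eef_pos: [0.1726, 0.4881, 0.4864]
tcp_rot: [[0.333, 0.943, 0.005], [0.943, -0.333, 0.017], [0.018, -0.001, -1.0]]
wrist_force: [-0.4, 1.6, 0.1]
gripper_width: 0.0509
```

```bash
python3 -c "
from h import *
s=r.state(); print(s['joints'],s['eef_pos'],np.round(s['tcp_rot'],4).tolist())"
```

```text
[ 1.16364317  0.07623869  0.76855306  0.00297034  2.27871454 -0.06539096] [0.17261978 0.48807783 0.48639017] [[0.3333, 0.9428, 0.0051], [0.9427, -0.3333, 0.0175], [0.0182, -0.001, -0.9998]]
```

Commands stick at the reached pose, with only a slight tilt (~0.02 rad), so tilting this way is slow. The ear tilted by 30° spans only 20.3 mm, and the walls are 23 mm apart. So I can lower the level plate into the flared slots with the jaws along its y axis (the pivot axis), let it settle onto the clips, and then press along the seat normal. First I refine the plate and cradle poses.

```bash
python3 - <<'E'
from h import *
for nm in('top','scene'):
    z=np.load(nm+'0.npz'); im,d,K,T=[z[k] for k in('im','d','K','T')]; W=cloud(d,K,T)
    box=(W[...,0]>.48)&(W[...,0]<.6)&(W[...,1]>.09)&(W[...,1]<.26)
    fl=np.nanmedian(W[...,2][(W[...,0]>.48)&(W[...,0]<.6)&(W[...,1]>.245)&(W[...,1]<.27)])
    m=box&(W[...,2]>fl+.003)
    n,l,s,c=cv2.connectedComponentsWithStats(m.astype(np.uint8)); i=1+s[1:,4].argmax()
    p=W[l==i]; q=cv2.minAreaRect((p[:,:2]*1000).astype(np.float32)); print(nm,fl,s[i],q,p[:,:2].min(0),p[:,:2].max(0))
    # cradle: points in seat frame guess
    az=np.radians(14.5); Y=np.array([-np.sin(az),np.cos(az),0]); n_=np.array([-.5*np.cos(az),-.5*np.sin(az),.866]); X=np.cross(Y,n_)
    m=(W[...,2]>.05)&(W[...,2]<.2)&(W[...,0]>.44)&(W[...,0]<.6)&(W[...,1]>-.33)&(W[...,1]<-.13)
    p=W[m]; o=np.array([.513,-.231,.091]); q=(p-o)@np.stack([X,Y,n_],1)*1000
    sl=q[abs(q[:,2])<4]; w=q[(q[:,2]>12)&(q[:,2]<36)]
    print(' seat plane pts',len(sl),np.percentile(sl,[2,50,98],axis=0).round(1).tolist()); 
    for side in(1,-1):
        t=w[w[:,1]*side>20]; print(' wall',side,len(t),np.percentile(t,[2,50,98],axis=0).round(1).tolist())
    # sidelong image in seat frame
    np.save(nm+'_q.npy',q)
import itertools
cv=np.full((360,760,3),255,np.uint8)
for k,nm in enumerate(('top','scene')):
    q=np.load(nm+'_q.npy')
    for x,y,zz in q[np.argsort(q[:,2])]:
        c=int(np.clip((zz+20)*4.5,0,255)); cv2.circle(cv,(int(190+380*k-y*2),int(180-x*2)),2,cv2.applyColorMap(np.uint8([[c]]),2)[0,0].tolist(),-1)
cv2.imwrite('pics/seat.png',cv)
E
```

```text
top 3.8530976977702025e-05 [262 182  41  26 713] ((537.0892944335938, 176.73394775390625), (78.5723648071289, 126.91201782226562), 1.2414641380310059) [0.49789674 0.1132953 ] [0.57748027 0.24026991]
 seat plane pts 463 [[-33.7, -66.5, -2.9], [3.9, -1.8, 1.4], [35.1, 69.3, 3.9]]
 wall 1 91 [[-22.0, 51.8, 14.2], [1.6, 62.8, 29.8], [27.1, 71.7, 35.6]]
 wall -1 128 [[-23.0, -75.2, 12.7], [2.1, -66.7, 27.0], [26.1, -53.9, 35.5]]
scene -0.0030394817354948422 [280 192  41  24 492] ((542.5409545898438, 187.27288818359375), (154.60533142089844, 85.76654815673828), 80.34538269042969) [0.50240371 0.10856561] [0.59778117 0.25628878]
 seat plane pts 736 [[-35.8, -75.1, -3.8], [-7.2, -5.4, -1.3], [33.7, 60.6, 2.8]]
 wall 1 179 [[-26.7, 47.9, 12.6], [-1.5, 61.6, 26.1], [24.4, 69.2, 34.1]]
 wall -1 154 [[-26.9, -78.0, 13.2], [-2.0, -69.1, 27.8], [22.8, -57.0, 33.8]]
```

View pics/seat.png

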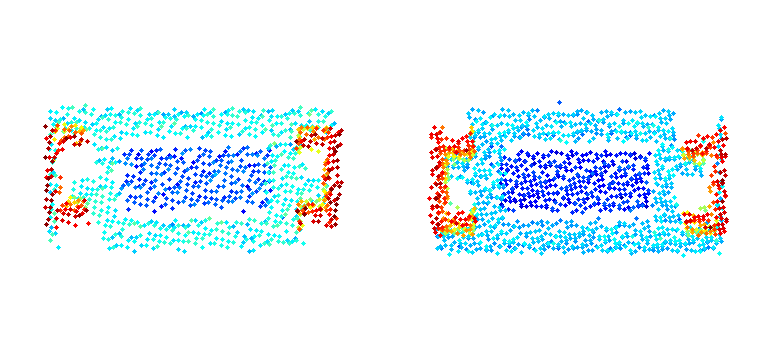

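>>> play_rows([
  {"grip": 0.8,"dp": [-20,50,10],"roll": -0.07},
  {"grip": 0.8,"dp": [-42,105,30],"roll": -0.15},
  {"grip": 0.8,"dp": [-64,160,50],"roll": -0.23},
  {"grip": 0.8,"dp": [-86,215,70],"roll": -0.3},
  {"grip": 0.8,"dp": [-108,270,90],"roll": -0.358},
])

```text
time_s: 2.35
eef_pos: [0.3931, 0.2979, 0.401]
tcp_rot: [[-0.021, 1.0, 0.012], [0.999, 0.02, 0.032], [0.032, 0.012, -0.999]]
wrist_force: [0.4, 1.6, -0.1]
gripper_width: 0.0684
```

```bash
cat >> h.py <<'E'
def rel(target,az=None):
    "dp (mm) and roll from the measured pose to world TCP target, tool-x azimuth az (deg)"
    s=r.state(); R=np.array(s['tcp_rot']); p=np.array(s['eef_pos'])
    a=np.degrees(np.arctan2(R[1,0],R[0,0])); print('t',s['time_s'],'p',p.round(4),'az',a.round(2),'zax',R[:,2].round(3),'F',np.round(s['wrist_force'],1),'w',round(s['gripper_width'],4))
    print('dp',(R.T@(np.array(target)-p)*1000).round(1), None if az is None else 'roll %.3f'%(-np.radians(az-a)))
E
python3 -c "
from h import *
rel([.5385,.1765,.12],91)"
```

```text
t 2.35 p [0.3931 0.2979 0.401 ] az 91.18 zax [ 0.012  0.032 -0.999] F [ 0.4  1.6 -0.1] w 0.0684
dp [-133.2  139.5  278.7] roll 0.003
```

>>> play_rows([
  {"grip": 0.8,"dp": [-25,27,48],"roll": 0},
  {"grip": 0.8,"dp": [-52,54,95],"roll": 0},
  {"grip": 0.8,"dp": [-80,82,142],"roll": 0},
  {"grip": 0.8,"dp": [-106,110,190],"roll": 0},
  {"grip": 0.8,"dp": [-130,137,235],"roll": 0},
])

```text
time_s: 2.98
eef_pos: [0.5346, 0.1784, 0.1626]
tcp_rot: [[-0.018, 1.0, 0.011], [0.999, 0.018, 0.031], [0.031, 0.012, -0.999]]
wrist_force: [-0.2, 0.2, -0.1]
gripper_width: 0.0683
```

>>> play_rows([
  {"grip": 0.8,"dp": [0,0,0],"roll": 0},
])

```text
time_s: 3.1
eef_pos: [0.5329, 0.1772, 0.1585]
tcp_rot: [[-0.015, 1.0, 0.002], [0.999, 0.015, 0.029], [0.029, 0.002, -1.0]]
wrist_force: [-1.3, 0.2, 1.0]
gripper_width: 0.0683
```

```bash
python3 -c "
from h import *
rel([.5385,.1765,.014],91)"
```

```text
t 3.1 p [0.5329 0.1772 0.1585] az 90.86 zax [ 0.002  0.029 -1.   ] F [-1.3  0.2  1. ] w 0.0683
dp [ -5.    5.2 144.5] roll -0.002
```

>>> play_rows([
  {"grip": 0.8,"dp": [-3,3,50],"roll": 0},
  {"grip": 0.8,"dp": [-5,5,95],"roll": 0},
  {"grip": 0.8,"dp": [-5,5,128],"roll": 0},
  {"grip": 0.8,"dp": [-5,5,142],"roll": 0},
  {"grip": 0.8,"dp": [-5,5,143],"roll": 0},
])

```text
time_s: 3.72
eef_pos: [0.5409, 0.1797, 0.0219]
tcp_rot: [[-0.019, 1.0, 0.011], [0.999, 0.019, 0.032], [0.031, 0.012, -0.999]]
wrist_force: [0.7, -0.1, 1.3]
gripper_width: 0.068
```

>>> play_rows([
  {"grip": 0.0,"dp": [0,0,0],"roll": 0},
  {"grip": 0.0,"dp": [0,0,0],"roll": 0},
  {"grip": 0.0,"dp": [0,0,0],"roll": 0},
  {"grip": 0.0,"dp": [0,0,0],"roll": 0},
])

```text
time_s: 4.22
eef_pos: [0.5425, 0.1796, 0.024]
tcp_rot: [[-0.019, 1.0, 0.015], [0.999, 0.018, 0.033], [0.032, 0.016, -0.999]]
wrist_force: [0.2, 0.2, 6.5]
gripper_width: 0.0386
```

>>> play_rows([
  {"grip": 0.6,"dp": [0,0,0],"roll": 0},
  {"grip": 0.6,"dp": [0,-3,5],"roll": 0},
  {"grip": 0.6,"dp": [0,-3,9],"roll": 0},
  {"grip": 0.6,"dp": [0,-3,9],"roll": 0},
])

```text
time_s: 4.72
eef_pos: [0.5374, 0.1793, 0.0111]
tcp_rot: [[-0.018, 1.0, 0.009], [0.999, 0.018, 0.031], [0.031, 0.01, -0.999]]
wrist_force: [0.2, -0.5, -1.5]
gripper_width: 0.0509
```

>>> play_rows([
  {"grip": 0.0,"dp": [0,0,0],"roll": 0},
  {"grip": 0.0,"dp": [0,0,0],"roll": 0},
  {"grip": 0.0,"dp": [0,0,0],"roll": 0},
])

```text
time_s: 5.1
eef_pos: [0.5383, 0.1795, 0.0124]
tcp_rot: [[-0.018, 1.0, 0.012], [0.999, 0.018, 0.031], [0.031, 0.012, -0.999]]
wrist_force: [-0.3, 0.9, 1.3]
gripper_width: 0.0389
```

```bash
python3 -c "
from h import *
rel([.5385,.1765,.014],91); print(r.state()['joints'])"
```

```text
t 5.1 p [0.5383 0.1795 0.0124] az 91.06 zax [ 0.012  0.031 -0.999] F [-0.3  0.9  1.3] w 0.0389
dp [-2.9  0.2 -1.7] roll 0.001
[ 0.24519924  0.05527257  1.66009593  0.02810769  1.40737799 -1.34813474]
```

Deep grip, with the bar at 38.9 mm. I lift it high and, in the same motion, overreach outwards at the arm azimuth of the seat's slope (j1 ≈ 14°) to see how much tilt builds up.

>>> play_rows([
  {"grip": 0.0,"dp": [0,0,-55],"roll": 0},
  {"grip": 0.0,"dp": [0,0,-115],"roll": 0},
  {"grip": 0.0,"dp": [0,0,-175],"roll": 0},
  {"grip": 0.0,"dp": [0,0,-235],"roll": 0},
  {"grip": 0.0,"dp": [0,0,-295],"roll": 0},
])

```text
time_s: 5.72
eef_pos: [0.5344, 0.17, 0.3083]
tcp_rot: [[-0.018, 1.0, 0.01], [0.999, 0.018, 0.031], [0.031, 0.011, -0.999]]
wrist_force: [2.5, 0.2, -1.8]
gripper_width: 0.0391
```

>>> play_rows([
  {"grip": 0.0,"dp": [0,0,-60],"roll": 0},
  {"grip": 0.0,"dp": [0,0,-120],"roll": 0},
  {"grip": 0.0,"dp": [0,0,-180],"roll": 0},
  {"grip": 0.0,"dp": [14,60,-200],"roll": 0},
  {"grip": 0.0,"dp": [28,120,-200],"roll": 0},
])

```text
time_s: 6.35
eef_pos: [0.618, 0.1851, 0.4949]
tcp_rot: [[-0.018, 0.999, 0.028], [0.999, 0.017, 0.036], [0.036, 0.029, -0.999]]
wrist_force: [41.3, 9.8, 56.4]
gripper_width: 0.0388
```

```bash
python3 -c "
from h import *
rel([.5385,.1765,.5],91); print(r.state()['joints'])"
```

```text
t 6.35 p [0.618  0.1851 0.4949] az 91.06 zax [ 0.028  0.036 -0.999] F [41.3  9.8 56.4] w 0.0388
dp [ -6.9 -79.4  -7.6] roll 0.001
[ 0.22274474  0.5442781   0.16819387  0.04305015  2.39278224 -1.33395948]
```

>>> play_rows([
  {"grip": 0.0,"dp": [70,300,0],"roll": 0},
  {"grip": 0.0,"dp": [70,300,0],"roll": 0},
  {"grip": 0.0,"dp": [70,300,0],"roll": 0},
])

```text
time_s: 6.72
eef_pos: [0.7, 0.2036, 0.4186]
tcp_rot: [[-0.019, 0.998, 0.059], [0.999, 0.016, 0.046], [0.045, 0.06, -0.997]]
wrist_force: [-0.5, -0.3, -2.1]
gripper_width: 0.039
```

```bash
python3 -c "
from h import *
rel([.5385,.1765,.5],91); print(r.state()['joints'])"
```

```text
t 6.725 p [0.7    0.2036 0.4186] az 91.07 zax [ 0.059  0.046 -0.997] F [-0.5 -0.3 -2.1] w 0.039
dp [ -20.4 -156.8  -91.9] roll 0.001
[ 0.22134841  0.65726844  0.17111351  0.04096837  2.24525957 -1.34006404]
```

Overreaching drives j3 onto its stop and gives only ~0.01 rad per row. That isn't worth the risk, so I go with the level insertion. I move above the cradle and check the flask.

```bash
python3 -c "
from h import *
rel([.49,-.2,.32],104.5)
for nm in('top','scene'):
    z=np.load(nm+'0.npz'); W=cloud(z['d'],z['K'],z['T']); im=z['im'].astype(int)
    m=(im[...,0]-im[...,1]>25)&(W[...,0]>.35)&(W[...,0]<.5)&(W[...,1]<-.15)&(W[...,1]>-.4)&(im[...,2]>80)
    p=W[m]; print(nm,m.sum(),p.mean(0).round(3),p.min(0).round(3),p.max(0).round(3))
"
```

```text
t 6.725 p [0.7    0.2036 0.4186] az 91.07 zax [ 0.059  0.046 -0.997] F [-0.5 -0.3 -2.1] w 0.039
dp [-403.6 -221.9   67.4] roll -0.234
top 222 [ 0.416 -0.311  0.053] [ 0.374 -0.399  0.014] [ 0.442 -0.291  0.111]
scene 443 [ 0.398 -0.332  0.01 ] [ 0.35  -0.4   -0.228] [ 0.423 -0.288  0.052]
```

>>> play_rows([
  {"grip": 0.0,"dp": [-48,-27,0],"roll": -0.04},
  {"grip": 0.0,"dp": [-100,-55,0],"roll": -0.1},
  {"grip": 0.0,"dp": [-152,-83,10],"roll": -0.16},
  {"grip": 0.0,"dp": [-205,-112,20],"roll": -0.2},
  {"grip": 0.0,"dp": [-258,-141,35],"roll": -0.234},
])

```text
time_s: 7.35
eef_pos: [0.5639, -0.0565, 0.3665]
tcp_rot: [[-0.251, 0.966, 0.064], [0.968, 0.248, 0.046], [0.029, 0.073, -0.997]]
wrist_force: [0.6, -0.5, -1.5]
gripper_width: 0.0387
```

```bash
python3 -c "
from h import *
rel([.480,-.243,.18],104.5)
"
```

```text
t 7.35 p [ 0.5639 -0.0565  0.3665] az 104.54 zax [ 0.064  0.046 -0.997] F [ 0.6 -0.5 -1.5] w 0.0387
dp [-164.8 -141.1  172. ] roll 0.001
```

>>> play_rows([
  {"grip": 0.0,"dp": [-35,-30,37],"roll": 0},
  {"grip": 0.0,"dp": [-70,-60,74],"roll": 0},
  {"grip": 0.0,"dp": [-105,-90,110],"roll": 0},
  {"grip": 0.0,"dp": [-138,-118,145],"roll": 0},
  {"grip": 0.0,"dp": [-158,-136,168],"roll": 0},
])

```text
time_s: 7.98
eef_pos: [0.482, -0.2351, 0.1821]
tcp_rot: [[-0.248, 0.967, 0.06], [0.968, 0.246, 0.047], [0.031, 0.07, -0.997]]
wrist_force: [0.8, -0.8, -2.4]
gripper_width: 0.0387
```

>>> play_rows([
  {"grip": 0.0,"dp": [0,0,0],"roll": 0},
  {"grip": 0.0,"dp": [0,0,0],"roll": 0},
])

```text
time_s: 8.22
eef_pos: [0.4841, -0.2334, 0.1855]
tcp_rot: [[-0.25, 0.966, 0.064], [0.968, 0.247, 0.046], [0.029, 0.073, -0.997]]
wrist_force: [-0.2, 1.2, -0.6]
gripper_width: 0.0388
```

```bash
python3 - <<'E'
from h import *
rel([.480,-.243,.18],104.5)
ims=[]
for n,c in(("scene",(150,300,360,490)),("top",(150,260,360,480))):
    im,d,K,T=grab(n); np.savez(n+'1.npz',im=im,d=d,K=K,T=T)
    a=im[c[0]:c[1],c[2]:c[3]]; ims.append(cv2.resize(a,None,fx=390/a.shape[1],fy=390/a.shape[1],interpolation=cv2.INTER_CUBIC))
h=max(i.shape[0] for i in ims); o=np.zeros((h,780,3),np.uint8)
for k,i in enumerate(ims): o[:i.shape[0],390*k:390*k+i.shape[1]]=i
save(cv2.convertScaleAbs(o,alpha=1.4),'hover.png')
E
```

```text
t 8.225 p [ 0.4841 -0.2334  0.1855] az 104.48 zax [ 0.064  0.046 -0.997] F [-0.2  1.2 -0.6] w 0.0388
dp [-8.4 -6.7  4.8] roll -0.000
```

View pics/hover.png

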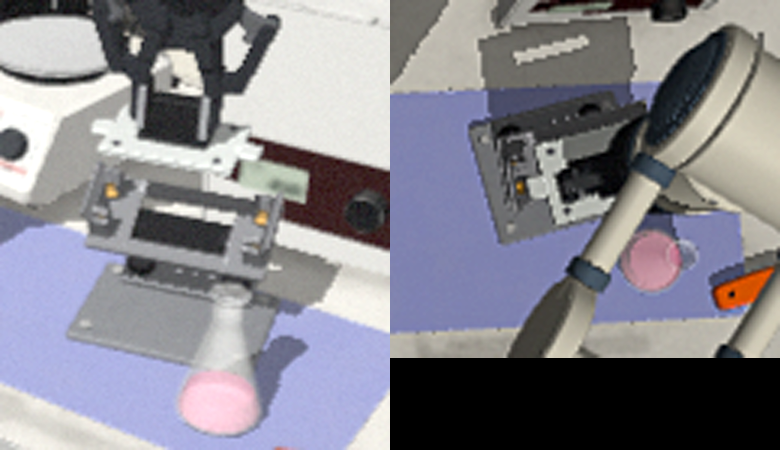

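The plate hangs above the cradle with its ears visible in both views. The flask is clear. I now find each camera's local bias from the plate, whose position the arm knows, and use it to correct the seat position.

```bash
python3 - <<'E'
from h import *
s=r.state(); R=np.array(s['tcp_rot']); p=np.array(s['eef_pos'])
az=np.radians(14.5); Y=np.array([-np.sin(az),np.cos(az),0]); n_=np.array([-.5*np.cos(az),-.5*np.sin(az),.866]); X=np.cross(Y,n_)
H=np.array([np.cos(az),np.sin(az),0])
B=np.stack([H,Y,[0,0,1]],1)
for nm in('scene','top'):
    z=np.load(nm+'1.npz'); W=cloud(z['d'],z['K'],z['T']); im=z['im']; g=im.min(-1)
    q=(W-p)@B*1000
    m=(abs(q[...,0])<60)&(abs(q[...,1])<90)&(q[...,2]>-24)&(q[...,2]<14)&(g>60)
    n,l,st,c=cv2.connectedComponentsWithStats(m.astype(np.uint8)); i=1+st[1:,4].argmax()
    t=q[l==i]; print(nm,st[i],'min',np.percentile(t,1,axis=0).round(1),'max',np.percentile(t,99,axis=0).round(1))
    e=t[abs(t[:,1])>53]; 
    for sd in(1,-1):
        f=t[t[:,1]*sd>54]; 
        if len(f): print('  ear',sd,len(f),f.mean(0).round(1),'x',np.percentile(f[:,0],[5,95]).round(1),'y ext',np.abs(f[:,1]).max().round(1))
    # plane fit of the bright top
    A=np.c_[t[:,:2],np.ones(len(t))]; k=np.ones(len(t),bool)
    for _ in range(6):
        c_=np.linalg.lstsq(A[k],t[k,2],rcond=None)[0]; k=abs(A@c_-t[:,2])<2
    print('  plane z=',c_.round(3),k.sum())
    # cradle in seat coordinates
    o=np.array([.513,-.231,.091]); m=(W[...,2]>.05)&(W[...,2]<.145)&(W[...,0]>.44)&(W[...,0]<.6)&(W[...,1]>-.33)&(W[...,1]<-.13)
    q2=(W[m]-o)@np.stack([X,Y,n_],1)*1000; w=q2[(q2[:,2]>20)&(q2[:,2]<37)]
    for sd in(1,-1):
        f=w[w[:,1]*sd>45]; 
        if len(f): print('  wall',sd,len(f),np.percentile(f,[3,50,97],axis=0).round(1).tolist())
E
```

```text
scene [391 185  57  24 621] min [-32.9 -65.8 -15.9] max [37.6 56.7 10.4]
  ear 1 13 [ 1.7 57.  -9.1] x [-6.5  8.3] y ext 60.3
  ear -1 38 [  1.3 -61.2  -9.6] x [-6.5 11.3] y ext 67.8
  plane z= [ 7.100e-02  2.000e-03 -8.864e+00] 481
  wall 1 139 [[-25.7, 48.6, 20.8], [-0.5, 63.0, 27.7], [22.4, 69.2, 33.0]]
  wall -1 127 [[-25.9, -78.1, 20.9], [0.8, -70.6, 28.7], [23.3, -57.8, 33.9]]
top [402 187  31  32 360] min [-30.7 -22.9 -10.2] max [37.6 61.9  1. ]
  ear 1 23 [ 3.6 59.  -4.7] x [-4.7 12.4] y ext 63.4
  plane z= [ 0.061  0.007 -5.511] 248
  wall 1 70 [[-21.9, 53.1, 21.0], [-0.3, 63.9, 31.0], [25.0, 72.3, 36.5]]
```

In each camera's own frame the two views agree. Seat ≈ (0.5105, −0.2325, 0.092) relative to the held plate, and the plate is already tilted 0.065 rad the right way. I move to 40 mm above the seat along the normal.

```bash
cat >> h.py <<'E'
O=np.array([.5105,-.2325,.0923]); N=np.array([-.484,-.125,.866]); H=np.array([.968,.25,0]); Y=np.array([-.25,.968,0]); X=np.cross(Y,N)
def tgt(h,up=.012,dx=.001,dy=0): return O+N*h/1000+np.array([0,0,up])+H*dx+Y*dy
E
python3 -c "
from h import *
R=np.array(r.state()['tcp_rot']); print('-n in tool',(R.T@-N).round(3))
rel(tgt(40),104.5)
rel(tgt(26),104.5)"
```

```text
-n in tool [-0.025  0.435  0.9  ]
t 8.325 p [ 0.4845 -0.2331  0.186 ] az 104.55 zax [ 0.064  0.045 -0.997] F [ 0.6  1.  -2.2] w 0.0389
dp [-7.2  2.8 47.3] roll 0.001
t 8.325 p [ 0.4845 -0.2331  0.186 ] az 104.55 zax [ 0.064  0.045 -0.997] F [ 0.6  1.  -2.2] w 0.0389
dp [-7.5  8.9 59.9] roll 0.001
```

>>> play_rows([
  {"grip": 0.0,"dp": [-7,1,20],"roll": 0},
  {"grip": 0.0,"dp": [-7,3,40],"roll": 0},
  {"grip": 0.0,"dp": [-7,3,47],"roll": 0},
  {"grip": 0.0,"dp": [-7,3,47],"roll": 0},
  {"grip": 0.0,"dp": [-7,3,47],"roll": 0},
])

```text
time_s: 8.95
eef_pos: [0.4912, -0.2376, 0.1378]
tcp_rot: [[-0.25, 0.966, 0.062], [0.968, 0.247, 0.046], [0.029, 0.072, -0.997]]
wrist_force: [-0.1, -0.0, -0.3]
gripper_width: 0.0391
```

```bash
python3 - <<'E'
from h import *
rel(tgt(22),104.5)
ims=[]
for n,c in(("scene",(170,270,375,475)),("top",(165,235,370,470))):
    im,d,K,T=grab(n); np.savez(n+'2.npz',im=im,d=d,K=K,T=T)
    a=im[c[0]:c[1],c[2]:c[3]]; ims.append(cv2.resize(a,None,fx=395/a.shape[1],fy=395/a.shape[1],interpolation=cv2.INTER_CUBIC))
h=max(i.shape[0] for i in ims); o=np.zeros((h,790,3),np.uint8)
for k,i in enumerate(ims): o[:i.shape[0],395*k:395*k+i.shape[1]]=i
save(cv2.convertScaleAbs(o,alpha=1.4),'h40.png')
E
```

```text
t 8.95 p [ 0.4912 -0.2376  0.1378] az 104.47 zax [ 0.062  0.046 -0.997] F [-0.1 -0.  -0.3] w 0.0391
dp [-0.3  8.8 15.1] roll -0.000
```

View pics/h40.png

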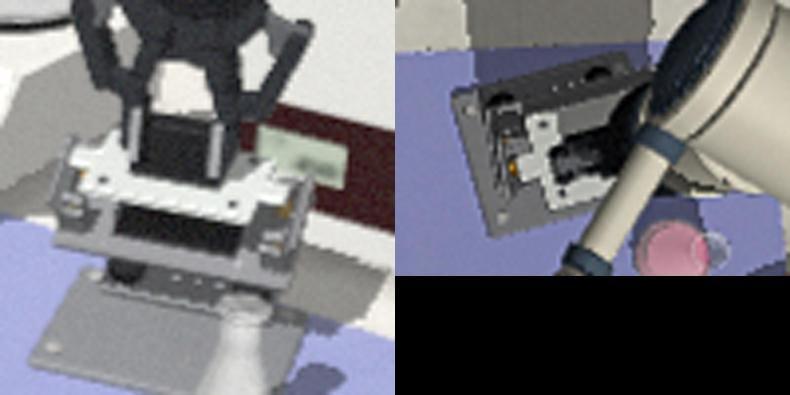

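The ears are aligned with both slot mouths: scene crop left ear (85,178), right ear (290,205). I lower along the seat normal and watch the force.

>>> play_rows([
  {"grip": 0.0,"dp": [0,3,5],"roll": 0},
  {"grip": 0.0,"dp": [0,6,10],"roll": 0},
  {"grip": 0.0,"dp": [0,9,15],"roll": 0},
  {"grip": 0.0,"dp": [0,9,15],"roll": 0},
])

```text
time_s: 9.55
eef_pos: [0.4998, -0.2345, 0.1219]
tcp_rot: [[-0.25, 0.967, 0.058], [0.968, 0.247, 0.047], [0.031, 0.068, -0.997]]
wrist_force: [-5.9, -1.8, -1.5]
gripper_width: 0.0388
```

>>> play_rows([
  {"grip": 0.0,"dp": [0,1.5,3],"roll": 0},
  {"grip": 0.0,"dp": [0,2.5,5],"roll": 0},
  {"grip": 0.0,"dp": [0,2.5,5],"roll": 0},
])

```text
time_s: 9.93
eef_pos: [0.5023, -0.2338, 0.1172]
tcp_rot: [[-0.25, 0.967, 0.059], [0.968, 0.247, 0.047], [0.031, 0.068, -0.997]]
wrist_force: [-4.9, -0.6, -2.7]
gripper_width: 0.0391
```

```bash
python3 -c "
from h import *
rel(tgt(15),104.5)"
```

```text
t 9.925 p [ 0.5023 -0.2338  0.1172] az 104.46 zax [ 0.059  0.047 -0.997] F [-4.9 -0.6 -2.7] w 0.0391
dp [-0.8  1.8  0. ] roll -0.001
```

An upslope wall is pushing back with ~5 N along −x. I ease back 2 mm and go a little deeper.

>>> play_rows([
  {"grip": 0.0,"dp": [0,-2,0],"roll": 0},
  {"grip": 0.0,"dp": [0,-2,0],"roll": 0},
])

```text
time_s: 10.18
eef_pos: [0.5015, -0.2341, 0.1179]
tcp_rot: [[-0.25, 0.966, 0.062], [0.968, 0.247, 0.047], [0.03, 0.072, -0.997]]
wrist_force: [-2.3, -1.2, -2.2]
gripper_width: 0.0385
```

>>> play_rows([
  {"grip": 0.0,"dp": [0,1,2],"roll": 0},
  {"grip": 0.0,"dp": [0,2,4],"roll": 0},
  {"grip": 0.0,"dp": [0,2,4],"roll": 0},
])

```text
time_s: 10.55
eef_pos: [0.5036, -0.2336, 0.1142]
tcp_rot: [[-0.25, 0.966, 0.061], [0.968, 0.247, 0.046], [0.03, 0.071, -0.997]]
wrist_force: [-4.8, -1.2, 0.6]
gripper_width: 0.0386
```

```bash
python3 -c "
from h import *
rel(tgt(12),104.5)
im,d,K,T=grab('scene'); a=im[170:260,380:470]; save(cv2.convertScaleAbs(cv2.resize(a,(540,540),interpolation=2),alpha=1.4),'ins.png')"
```

```text
t 10.55 p [ 0.5036 -0.2336  0.1142] az 104.47 zax [ 0.061  0.046 -0.997] F [-4.8 -1.2  0.6] w 0.0386
dp [-0.6  2.  -0.4] roll -0.001
```

View pics/ins.png

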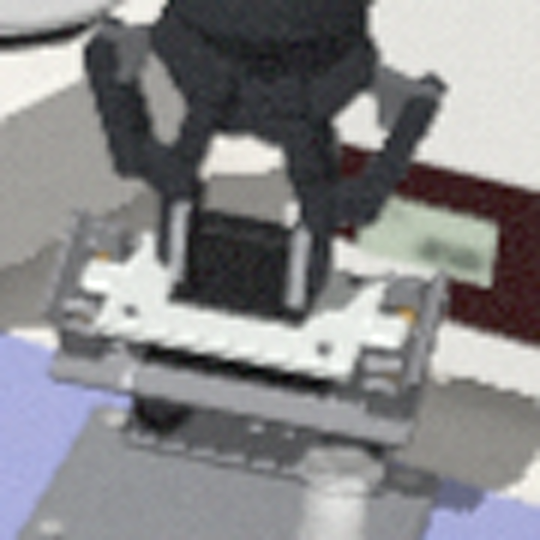

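Both ears are inside their slots: left (100,275), right (400,330). I release so the plate can settle onto the clips.

>>> play_rows([
  {"grip": 0.6,"dp": [0,-1,-1],"roll": 0},
  {"grip": 0.6,"dp": [0,-1,-2],"roll": 0},
  {"grip": 0.6,"dp": [0,-2,-4],"roll": 0},
  {"grip": 0.6,"dp": [0,-2,-4],"roll": 0},
])

```text
time_s: 11.1
eef_pos: [0.5017, -0.2343, 0.1184]
tcp_rot: [[-0.25, 0.966, 0.062], [0.968, 0.247, 0.046], [0.029, 0.072, -0.997]]
wrist_force: [-0.5, -0.7, -0.2]
gripper_width: 0.0512
```

```bash
python3 - <<'E'
from h import *
rel(tgt(12),104.5)
im,d,K,T=grab('scene'); a=im[170:260,380:470]; save(cv2.convertScaleAbs(cv2.resize(a,(540,540),interpolation=2),alpha=1.4),'rel.png')
W=cloud(d,K,T); q=(W-O)@np.stack([X,Y,N],1)*1000
m=(abs(q[...,0])<34)&(abs(q[...,1])<55)&(q[...,2]<30)&(q[...,2]>0)&(im.min(-1)>90)
t=q[m]; A=np.c_[t[:,:2],np.ones(len(t))]; k=np.ones(len(t),bool)
for _ in range(6):
    c=np.linalg.lstsq(A[k],t[k,2],rcond=None)[0]; k=abs(A@c-t[:,2])<2
print(c,k.sum(),len(t))
E
```

```text
t 11.1 p [ 0.5017 -0.2343  0.1184] az 104.47 zax [ 0.062  0.046 -0.997] F [-0.5 -0.7 -0.2] w 0.0512
dp [-0.6  3.7  3.9] roll -0.000
[-2.64189607e-01 -8.48841817e-04  1.12317624e+01] 424 606
```

View pics/rel.png

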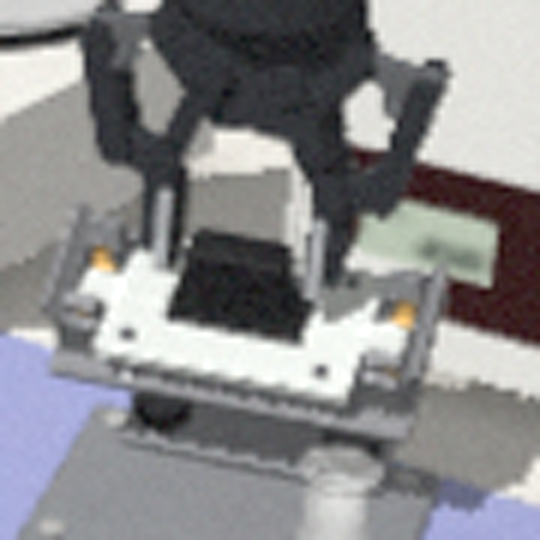

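The plate dropped in. The upslope side is down on the seat and the downslope ear edges stand on their clips, so it is still ~15° off. I raise the tool, shut the fingers, and press on the bar's top at its centre/downslope side along −n.

>>> play_rows([
  {"grip": 0.6,"dp": [0,0,-40],"roll": 0},
  {"grip": 0.4,"dp": [0,-9,-60],"roll": 0},
  {"grip": 0.0,"dp": [0,-18,-60],"roll": 0},
  {"grip": 0.0,"dp": [0,-18,-60],"roll": 0},
  {"grip": 0.0,"dp": [0,-18,-55],"roll": 0},
])

```text
time_s: 11.78
eef_pos: [0.4803, -0.2411, 0.1702]
tcp_rot: [[-0.249, 0.967, 0.06], [0.968, 0.247, 0.047], [0.031, 0.07, -0.997]]
wrist_force: [0.3, -0.2, 0.1]
gripper_width: -0.0
```

>>> play_rows([
  {"grip": 0.0,"dp": [0,0,10],"roll": 0},
  {"grip": 0.0,"dp": [0,0,22],"roll": 0},
  {"grip": 0.0,"dp": [0,0,28],"roll": 0},
  {"grip": 0.0,"dp": [0,0,28],"roll": 0},
])

```text
time_s: 12.28
eef_pos: [0.4821, -0.2396, 0.1425]
tcp_rot: [[-0.25, 0.966, 0.06], [0.968, 0.247, 0.048], [0.031, 0.07, -0.997]]
wrist_force: [-0.7, -0.2, 0.4]
gripper_width: -0.0
```

```bash
python3 - <<'E'
from h import *
rel(tgt(12),104.5); s=r.state(); print(((np.array(s['eef_pos'])-O)@np.stack([H,Y,[0,0,1]],1)*1000).round(1), s['ft_torque'])
E
```

```text
t 12.275 p [ 0.4821 -0.2396  0.1425] az 104.48 zax [ 0.06   0.048 -0.997] F [-0.7 -0.2  0.4] w -0.0
dp [-1.1 22.3 29.4] roll -0.000
[-29.3   0.2  50.2] [-0.00943494  0.0040398  -0.00890754]
```

>>> play_rows([
  {"grip": 0.0,"dp": [0,3,3],"roll": 0},
  {"grip": 0.0,"dp": [0,3,6],"roll": 0},
  {"grip": 0.0,"dp": [0,4,8],"roll": 0},
])

```text
time_s: 12.65
eef_pos: [0.4868, -0.2386, 0.1358]
tcp_rot: [[-0.25, 0.966, 0.062], [0.968, 0.247, 0.047], [0.03, 0.071, -0.997]]
wrist_force: [-0.7, 0.7, 0.6]
gripper_width: -0.0001
```

>>> play_rows([
  {"grip": 0.0,"dp": [0,1.5,3],"roll": 0},
  {"grip": 0.0,"dp": [0,2.5,6],"roll": 0},
  {"grip": 0.0,"dp": [0,2.5,6],"roll": 0},
])

```text
time_s: 13.02
eef_pos: [0.4897, -0.2378, 0.1304]
tcp_rot: [[-0.25, 0.966, 0.062], [0.968, 0.247, 0.046], [0.029, 0.072, -0.997]]
wrist_force: [-1.6, -0.1, 3.7]
gripper_width: 0.0001
```

>>> play_rows([
  {"grip": 0.0,"dp": [0,1.5,3.5],"roll": 0},
  {"grip": 0.0,"dp": [0,3,7],"roll": 0},
  {"grip": 0.0,"dp": [0,3,7],"roll": 0},
])

```text
time_s: 13.4
eef_pos: [0.4931, -0.237, 0.1242]
tcp_rot: [[-0.25, 0.966, 0.062], [0.968, 0.247, 0.045], [0.029, 0.072, -0.997]]
wrist_force: [-2.3, -1.9, 7.3]
gripper_width: -0.0002
```

>>> play_rows([
  {"grip": 0.0,"dp": [0,1.5,3],"roll": 0},
  {"grip": 0.0,"dp": [0,2.5,5],"roll": 0},
  {"grip": 0.0,"dp": [0,2.5,5],"roll": 0},
])

```text
time_s: 13.78
eef_pos: [0.4955, -0.2364, 0.1199]
tcp_rot: [[-0.249, 0.966, 0.062], [0.968, 0.247, 0.045], [0.028, 0.071, -0.997]]
wrist_force: [-5.6, -1.4, 9.8]
gripper_width: -0.0002
```

```bash
cat > look.py <<'E'
from h import *
import sys
rel(tgt(12),104.5); s=r.state(); print(((np.array(s['eef_pos'])-O)@np.stack([H,Y,[0,0,1]],1)*1000).round(1))
im,d,K,T=grab('scene'); a=im[170:260,380:470]; save(cv2.convertScaleAbs(cv2.resize(a,(540,540),interpolation=2),alpha=1.4),sys.argv[1])
W=cloud(d,K,T); q=(W-O)@np.stack([X,Y,N],1)*1000
def fit(m,nm):
    t=q[m]; A=np.c_[t[:,:2],np.ones(len(t))]; k=np.ones(len(t),bool)
    for _ in range(8):
        c=np.linalg.lstsq(A[k],t[k,2],rcond=None)[0]; k=abs(A@c-t[:,2])<1.5
    print(nm,c.round(3),k.sum(),len(t))
b=im.min(-1)
fit((abs(q[...,0])<34)&(abs(q[...,1])<48)&(q[...,2]<26)&(q[...,2]>-30)&(b>110),'plate top')
m=(q[...,0]>-50)&(q[...,0]<50)&(abs(q[...,1])>50)&(abs(q[...,1])<85)&(q[...,2]>-10)&(q[...,2]<40)&(W[...,2]>.05)
t=q[m]; print('walls top z',np.percentile(t[:,2],[90,97]).round(1),'y',np.percentile(t[:,1],[1,99]).round(1))
E
python3 look.py push1.png
```

```text
t 13.775 p [ 0.4955 -0.2364  0.1199] az 104.45 zax [ 0.062  0.045 -0.997] F [-5.6 -1.4  9.8] w -0.0002
dp [-0.1 10.1  6. ] roll -0.001
[-15.5  -0.   27.6]
plate top [-0.246 -0.011 -7.111] 304 563
walls top z [11.4 13.1] y [-77.2  70. ]
```

>>> play_rows([
  {"grip": 0.0,"dp": [0,1,2],"roll": 0},
  {"grip": 0.0,"dp": [0,2,5],"roll": 0},
  {"grip": 0.0,"dp": [0,2,5],"roll": 0},
])

```text
time_s: 14.2
eef_pos: [0.4977, -0.2358, 0.1156]
tcp_rot: [[-0.249, 0.966, 0.062], [0.968, 0.247, 0.044], [0.028, 0.071, -0.997]]
wrist_force: [-7.3, -0.9, 11.3]
gripper_width: 0.0001
```

>>> play_rows([
  {"grip": 0.0,"dp": [0,1,2],"roll": 0},
  {"grip": 0.0,"dp": [0,1.5,4],"roll": 0},
  {"grip": 0.0,"dp": [0,1.5,4],"roll": 0},
])

```text
time_s: 14.58
eef_pos: [0.4993, -0.2355, 0.1122]
tcp_rot: [[-0.249, 0.966, 0.062], [0.968, 0.247, 0.044], [0.027, 0.071, -0.997]]
wrist_force: [-8.3, -1.8, 13.7]
gripper_width: -0.0001
```

```bash
python3 look.py push2.png
```

```text
t 14.575 p [ 0.4993 -0.2355  0.1122] az 104.43 zax [ 0.062  0.044 -0.997] F [-8.3 -1.8 13.7] w -0.0001
dp [ 0.1  6.7 -2. ] roll -0.001
[-11.6  -0.1  19.9]
plate top [-2.4000e-01  4.0000e-03 -1.5799e+01] 308 534
walls top z [4.1 5.2] y [-77.3  70.3]
```

View pics/push2.png

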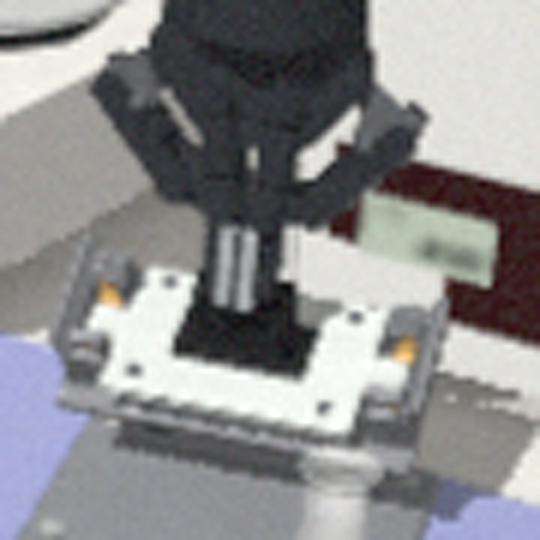

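The tip sits toward the bar's upslope half. The plate went down with the cradle (16 N) but did not flatten. I back off along the normal, open the fingers to straddle the bar, and press the plate's downslope half directly with both fingertips.

>>> play_rows([
  {"grip": 0.0,"dp": [0,-6,-12],"roll": 0},
  {"grip": 0.0,"dp": [0,-12,-26],"roll": 0},
  {"grip": 0.3,"dp": [0,-17,-60],"roll": 0},
  {"grip": 0.75,"dp": [0,-17,-60],"roll": 0},
  {"grip": 0.75,"dp": [0,-17,-50],"roll": 0},
])

```text
time_s: 15.25
eef_pos: [0.4804, -0.241, 0.158]
tcp_rot: [[-0.25, 0.966, 0.062], [0.968, 0.247, 0.046], [0.029, 0.072, -0.997]]
wrist_force: [-0.7, -0.2, 0.2]
gripper_width: 0.0543
```

```bash
python3 look.py back.png
```

```text
t 15.25 p [ 0.4804 -0.241   0.158 ] az 104.47 zax [ 0.062  0.046 -0.997] F [-0.7 -0.2  0.2] w 0.0543
dp [-0.6 23.1 45.1] roll -0.001
[-31.3  -0.7  65.7]
plate top [-2.4900e-01  3.0000e-03  1.1159e+01] 324 584
walls top z [28.8 30.2] y [-77.1  69.1]
```

>>> play_rows([
  {"grip": 0.75,"dp": [0,0,15],"roll": 0},
  {"grip": 0.75,"dp": [0,-1,32],"roll": 0},
  {"grip": 0.75,"dp": [0,-2,46],"roll": 0},
  {"grip": 0.75,"dp": [0,-2,52],"roll": 0},
  {"grip": 0.75,"dp": [0,-2,52],"roll": 0},
])

```text
time_s: 15.92
eef_pos: [0.4811, -0.2389, 0.1058]
tcp_rot: [[-0.25, 0.966, 0.061], [0.968, 0.247, 0.047], [0.031, 0.071, -0.997]]
wrist_force: [-0.1, -0.2, -0.1]
gripper_width: 0.064
```

>>> play_rows([
  {"grip": 0.75,"dp": [0,0,4],"roll": 0},
  {"grip": 0.75,"dp": [0,0,8],"roll": 0},
  {"grip": 0.75,"dp": [0,0,8],"roll": 0},
])

```text
time_s: 16.3
eef_pos: [0.4817, -0.2386, 0.0982]
tcp_rot: [[-0.25, 0.966, 0.061], [0.968, 0.247, 0.047], [0.03, 0.071, -0.997]]
wrist_force: [0.6, -0.3, -0.3]
gripper_width: 0.064
```

>>> play_rows([
  {"grip": 0.75,"dp": [0,0,4],"roll": 0},
  {"grip": 0.75,"dp": [0,0,8],"roll": 0},
  {"grip": 0.75,"dp": [0,0,8],"roll": 0},
])

```text
time_s: 16.68
eef_pos: [0.482, -0.2381, 0.0899]
tcp_rot: [[-0.25, 0.966, 0.061], [0.968, 0.247, 0.047], [0.031, 0.071, -0.997]]
wrist_force: [-0.1, -0.7, 0.4]
gripper_width: 0.0641
```

>>> play_rows([
  {"grip": 0.75,"dp": [0,1,3],"roll": 0},
  {"grip": 0.75,"dp": [0,2,6],"roll": 0},
  {"grip": 0.75,"dp": [0,2,6],"roll": 0},
])

```text
time_s: 17.05
eef_pos: [0.4846, -0.2376, 0.0846]
tcp_rot: [[-0.25, 0.966, 0.061], [0.968, 0.247, 0.046], [0.03, 0.071, -0.997]]
wrist_force: [-1.8, 0.2, 1.3]
gripper_width: 0.0643
```

```bash
python3 look.py p3.png
```

```text
t 17.05 p [ 0.4846 -0.2376  0.0846] az 104.47 zax [ 0.061  0.046 -0.997] F [-1.8  0.2  1.3] w 0.0643
dp [ -0.6  23.5 -28.5] roll -0.001
[-26.4   1.5  -7.7]
plate top [ 0.304 -0.014  9.492] 145 298
walls top z [25.5 27.5] y [-77.2  69.6]
```

>>> play_rows([
  {"grip": 0.75,"dp": [0,1,3],"roll": 0},
  {"grip": 0.75,"dp": [0,2,6],"roll": 0},
  {"grip": 0.75,"dp": [0,2,6],"roll": 0},
])

```text
time_s: 17.48
eef_pos: [0.4871, -0.2371, 0.0792]
tcp_rot: [[-0.25, 0.966, 0.062], [0.968, 0.247, 0.046], [0.029, 0.072, -0.997]]
wrist_force: [-1.6, -0.4, 5.3]
gripper_width: 0.0639
```

>>> play_rows([
  {"grip": 0.75,"dp": [0,1.5,3],"roll": 0},
  {"grip": 0.75,"dp": [0,2.5,6],"roll": 0},
  {"grip": 0.75,"dp": [0,2.5,6],"roll": 0},
])

```text
time_s: 17.85
eef_pos: [0.4902, -0.2363, 0.074]
tcp_rot: [[-0.25, 0.966, 0.063], [0.968, 0.247, 0.045], [0.028, 0.072, -0.997]]
wrist_force: [-2.6, -0.2, 7.7]
gripper_width: 0.064
```

```bash
python3 look.py p4.png
```

```text
t 17.85 p [ 0.4902 -0.2363  0.074 ] az 104.47 zax [ 0.063  0.045 -0.997] F [-2.6 -0.2  7.7] w 0.064
dp [ -0.2  18.6 -39.5] roll -0.001
[-20.6   1.4 -18.3]
plate top [ 0.197 -0.004 -2.007] 119 293
walls top z [17.2 19.5] y [-77.   69.8]
```

View pics/p4.png

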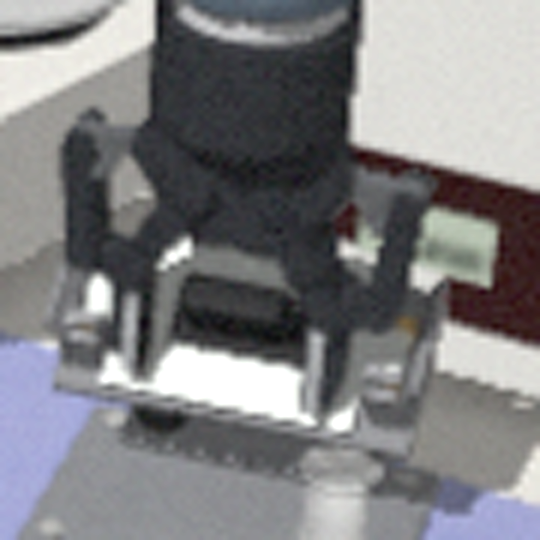

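The plate rocked; the front edge is now down. I back off and measure how it rests with the view clear.

>>> play_rows([
  {"grip": 0.75,"dp": [0,-4,-12],"roll": 0},
  {"grip": 0.75,"dp": [0,-9,-25],"roll": 0},
  {"grip": 0.75,"dp": [0,-10,-70],"roll": 0},
  {"grip": 0.3,"dp": [0,-10,-100],"roll": 0},
  {"grip": 0.0,"dp": [0,-8,-110],"roll": 0},
])

```text
time_s: 18.52
eef_pos: [0.4756, -0.2434, 0.1849]
tcp_rot: [[-0.25, 0.966, 0.065], [0.968, 0.247, 0.045], [0.027, 0.074, -0.997]]
wrist_force: [0.9, 0.7, -0.2]
gripper_width: 0.0284
```

```bash
python3 look.py rest.png; python3 - <<'E'
from h import *
im,d,K,T=grab('scene'); W=cloud(d,K,T); q=(W-O)@np.stack([X,Y,N],1)*1000
b=im.max(-1)
# bright points profile and the bar (dark) profile in seat x
for nm,m in(('bright',b>120),('dark',b<60)):
    for x in range(-40,45,8):
        k=m&(abs(q[...,0]-x)<4)&(abs(q[...,1])<(46 if nm=='bright' else 18))&(q[...,2]>-8)&(q[...,2]<60)
        if k.sum()>4: print(nm,x,k.sum(),np.percentile(q[...,2][k],[15,50,85]).round(1))
for sd in(1,-1):
    k=(b>120)&(q[...,1]*sd>51)&(q[...,1]*sd<66)&(abs(q[...,0])<12)&(q[...,2]<22)&(q[...,2]>-5)
    if k.sum()>4: A=np.c_[q[...,0][k],np.ones(k.sum())]; print('ear',sd,k.sum(),np.linalg.lstsq(A,q[...,2][k],rcond=None)[0].round(2),np.percentile(q[...,0][k],[3,97]).round(1))
E
```

```text
t 18.525 p [ 0.4756 -0.2434  0.1849] az 104.46 zax [ 0.065  0.045 -0.997] F [ 0.9  0.7 -0.2] w 0.0284
dp [-0.1 26.3 72.4] roll -0.001
[-36.6  -1.8  92.6]
plate top [2.650e-01 2.000e-03 9.801e+00] 406 859
walls top z [28.3 30.2] y [-77.   69.7]
bright -32 56 [0.5 2.9 5.2]
bright -24 134 [1.4 3.9 6.1]
bright -16 133 [3.3 5.8 8.8]
bright -8 72 [4.2 6.8 9.3]
bright 0 61 [ 7.2  9.8 12.6]
bright 8 49 [ 9.5 12.5 14.8]
bright 16 75 [11.8 14.5 16.9]
bright 24 125 [14.4 16.5 19.3]
bright 32 112 [16.2 18.7 20.8]
bright 40 7 [16.5 18.2 19.3]
dark -16 17 [37.3 39.6 42.6]
dark -8 123 [13.  31.7 44. ]
dark 0 28 [42.1 44.  45.5]
ear 1 31 [ 0.04 10.29] [-4.8 11.6]
ear -1 46 [ 0.05 10.81] [-6.5 11.5]
```

The plate now rests the other way, slope +0.265. The downslope ear edges are at ~4 mm, under their clips, and the upslope edges stand on theirs. I press with straddling fingertips just upslope of centre.

>>> play_rows([
  {"grip": 0.75,"dp": [0,9,0],"roll": 0},
  {"grip": 0.75,"dp": [0,18,10],"roll": 0},
  {"grip": 0.75,"dp": [0,18,35],"roll": 0},
  {"grip": 0.75,"dp": [0,18,65],"roll": 0},
  {"grip": 0.75,"dp": [0,18,78],"roll": 0},
])

```text
time_s: 19.25
eef_pos: [0.4965, -0.2336, 0.1016]
tcp_rot: [[-0.25, 0.967, 0.057], [0.968, 0.248, 0.05], [0.034, 0.067, -0.997]]
wrist_force: [0.6, -0.0, -0.5]
gripper_width: 0.0641
```

>>> play_rows([
  {"grip": 0.75,"dp": [0,1,3],"roll": 0},
  {"grip": 0.75,"dp": [0,2,7],"roll": 0},
  {"grip": 0.75,"dp": [0,3,10],"roll": 0},
  {"grip": 0.75,"dp": [0,3,10],"roll": 0},
])

```text
time_s: 19.75
eef_pos: [0.5014, -0.234, 0.0969]
tcp_rot: [[-0.25, 0.966, 0.063], [0.968, 0.247, 0.046], [0.028, 0.073, -0.997]]
wrist_force: [-0.5, 0.3, 2.2]
gripper_width: 0.0642
```

```bash
python3 look.py r1.png
```

```text
t 19.75 p [ 0.5014 -0.234   0.0969] az 104.47 zax [ 0.063  0.046 -0.997] F [-0.5  0.3  2.2] w 0.0642
dp [ -0.4   5.5 -17.4] roll -0.000
[-9.2  0.9  4.6]
plate top [2.550e-01 2.000e-03 6.632e+00] 273 545
walls top z [25.  27.8] y [-76.9  69.4]
```

>>> play_rows([
  {"grip": 0.75,"dp": [0,1.5,3.5],"roll": 0},
  {"grip": 0.75,"dp": [0,3,7],"roll": 0},
  {"grip": 0.75,"dp": [0,3,7],"roll": 0},
])

```text
time_s: 20.18
eef_pos: [0.5046, -0.2332, 0.0899]
tcp_rot: [[-0.25, 0.966, 0.063], [0.968, 0.247, 0.045], [0.028, 0.072, -0.997]]
wrist_force: [-1.9, -0.8, 6.5]
gripper_width: 0.0639
```

>>> play_rows([
  {"grip": 0.75,"dp": [0,1.5,3],"roll": 0},
  {"grip": 0.75,"dp": [0,2.5,6],"roll": 0},
  {"grip": 0.75,"dp": [0,2.5,6],"roll": 0},
])

```text
time_s: 20.55
eef_pos: [0.5071, -0.2321, 0.0837]
tcp_rot: [[-0.25, 0.966, 0.062], [0.968, 0.247, 0.046], [0.029, 0.071, -0.997]]
wrist_force: [-1.6, -0.7, 5.3]
gripper_width: 0.0639
```

```bash
python3 look.py r2.png
```

```text
t 20.55 p [ 0.5071 -0.2321  0.0837] az 104.46 zax [ 0.062  0.046 -0.997] F [-1.6 -0.7  5.3] w 0.0639
dp [ -0.4   0.4 -31. ] roll -0.001
[-3.2  1.3 -8.6]
plate top [ 0.048 -0.018 -5.381] 195 428
walls top z [20.5 22.6] y [-77.   69.8]
```

The force fell while advancing and the slope dropped to ~0.05, so the clips have snapped. I press a little more to make sure, then back off and check.

>>> play_rows([
  {"grip": 0.75,"dp": [0,1.5,3.5],"roll": 0},
  {"grip": 0.75,"dp": [0,3,7],"roll": 0},
  {"grip": 0.75,"dp": [0,3,7],"roll": 0},
])

```text
time_s: 20.98
eef_pos: [0.5104, -0.2313, 0.0777]
tcp_rot: [[-0.249, 0.966, 0.062], [0.968, 0.247, 0.045], [0.028, 0.071, -0.997]]
wrist_force: [-4.7, -0.1, 8.5]
gripper_width: 0.0639
```

>>> play_rows([
  {"grip": 0.75,"dp": [0,-5,-13],"roll": 0},
  {"grip": 0.75,"dp": [0,-10,-28],"roll": 0},
  {"grip": 0.75,"dp": [0,-14,-70],"roll": 0},
  {"grip": 0.75,"dp": [0,-14,-120],"roll": 0},
  {"grip": 0.75,"dp": [0,-14,-130],"roll": 0},
])

```text
time_s: 21.6
eef_pos: [0.4896, -0.2409, 0.2102]
tcp_rot: [[-0.25, 0.966, 0.068], [0.968, 0.247, 0.043], [0.025, 0.076, -0.997]]
wrist_force: [-0.1, -0.8, -0.2]
gripper_width: 0.064
```

```bash
python3 look.py r3.png;  python3 - <<'E'
from h import *
for n in('scene','top'):
    im,d,K,T=grab(n); W=cloud(d,K,T); q=(W-O)@np.stack([X,Y,N],1)*1000
    b=im.max(-1)
    for x in range(-32,33,8):
        k=(b>110)&(abs(q[...,0]-x)<4)&(abs(q[...,1])<46)&(abs(q[...,1])>0)&(q[...,2]>-8)&(q[...,2]<25)
        k2=(b>0)&(abs(q[...,0]-x)<4)&(abs(q[...,1])<46)&(abs(q[...,1])>29)&(q[...,2]>-8)&(q[...,2]<25)
        print(n,x,k.sum(),np.nanmedian(q[...,2][k]).round(1),k2.sum(),np.nanmedian(q[...,2][k2]).round(1))
    k=(b<60)&(abs(q[...,1])<30)&(q[...,2]>30)&(q[...,2]<50)&(abs(q[...,0])<25)
    print('bar top',k.sum(),np.median(q[k],axis=0).round(1) if k.sum() else '')
E
```

```text
t 21.6 p [ 0.4896 -0.2409  0.2102] az 104.47 zax [ 0.068  0.043 -0.997] F [-0.1 -0.8 -0.2] w 0.064
dp [ 0.6 10.  96.6] roll -0.001
[-22.3  -2.9 117.9]
plate top [ 0.009 -0.007  2.446] 374 675
walls top z [28.3 30.3] y [-76.9  69.5]
scene -32 84 2.9 58 1.5
scene -24 113 2.3 41 3.0
scene -16 122 2.1 45 2.6
scene -8 50 2.0 34 2.2
scene 0 56 1.9 50 1.9
scene 8 47 2.1 43 2.5
scene 16 46 1.9 40 1.9
scene 24 61 1.4 44 1.6
scene 32 94 2.6 35 2.5
bar top 103 [-1.  -2.8 35.3]
top -32 10 4.2 7 3.7
top -24 19 5.9 14 6.2
top -16 21 5.8 14 5.8
top -8 14 5.2 13 4.7
top 0 17 5.2 15 5.3
top 8 23 5.6 23 5.6
top 16 48 5.5 29 5.6
top 24 65 5.2 23 5.0
top 32 72 5.3 40 4.7
bar top 3 [ 7.  -5.9 37.6]
```

View pics/r3.png

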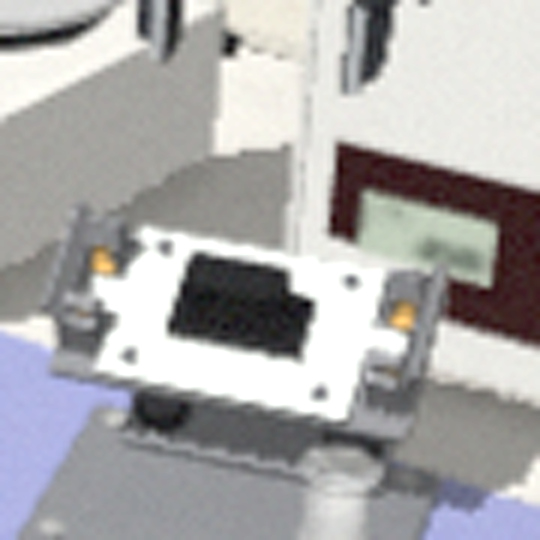

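The plate lies flat: slope 0.01 and top surface ~5.5 mm above the seat, against 6 mm nominal. The ears are under the clips and the gripper is clear, so I hand in.

```bash
python3 -c "
from h import *
print(workorder.close_job())"
```

```text
the job is handed in; nothing more can be done
None
```

The build plate is seated in the cradle and the job is handed in at about 21.7 s of the 42 s allowed; no verdict is reported.

**What I did:**
- I gripped the smaller plate (100 mm, bar measured at 38 mm) across the ends of its bar.
- The moves cannot tilt the tool, so I lowered the plate almost level into the flared slots and let go.
- The plate then rocked on the clips. Pressing the bar's top at about 16 N left it 15° off. Pressing the downslope half seated that side.
- Pressing just upslope of centre snapped the upslope clips: the force fell from about 6.8 to 5.5 N while I was still advancing. I added a final push of about 10 N.

**Last checks:**
- **Flatness:** the plate is parallel to the seat within about 0.01 rad.
- **Height:** its top lies about 5.5 mm above the seat in both views, after correcting the scene camera's bias; nominal is 6 mm.
- **Position:** it is centred within about 1–2 mm in x and y.
- **Ears:** in the picture both ears are in their slots, under the clips.
- **Robot:** the gripper is more than 5 cm clear, with wrist force about 0.

**What did not go cleanly:**
- My test of tilting by overreaching took joint 3 to a measured 0.168, against its 0.17 lower limit. It also gave one jolt of about 70 N at the wrist, under the 120 N limit.
- Cradle travel was not read directly. The most I estimated was 22–27 mm, during the 16 N push (the limit is 31 mm).
- The jar, flask and vial were not re-measured at the end. The arm did not work near the jar and vial, and the flask still stood in place in the last picture.

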